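Change the tubes on a rocking mixer

TASK

The timed run on the rocking mixer is over: first turn its speed knob back to off, then take every finished tube out of the spring clips and lay it flat in the white tray, and press each new tube from the bench sideways down into a free pair of clips, near its middle, until it snaps fully home in both (cap to either end). When all that is done, turn the knob clockwise to the white run mark again. The tubes are thin glass, so grip and press them gently, and leave the other things on the bench alone.

Things in the scene. Friction and masses are not known exactly. Their poses are not given: they have to be found in the camera images.
- rocker: rocking mixer, fixed; white housing, platform 215 (x) by 320 mm (y), top 100 mm above the bench. Origin on the bench under the platform's centre; -x points to the control ledge in front (x -192 to -110 mm, 85 mm high). Along y run two rails, 16 mm wide, 20 mm high, at x = -35 and +35 mm, the gap between is clear for fingers. Four pairs of clips on them, 72 mm apart along y (place0 to 3)
- place0 (a point): home of a tube in clip pair 0, at the mixer's -y end (y = -108 mm): point on the seated tube's axis midway between its two clips, 134.5 mm above the bench, 34.5 mm above the platform. x along the tube, z up. A seated tube's origin is here, give or take 15 mm along x
- place1 (a point): the same for pair 1 (y = -36 mm). Each clip is 12 mm long, on one rail, open upward, with two sprung steel leaves standing 32 mm above the rail; their beads, 10 mm above the seated axis, are 18 mm apart when free
- place2 (a point): the same for pair 2 (y = 36 mm). A tube merely laid on the beads is 20 mm too high; pushed down evenly with 5 to 8 N in all it snaps into both clips, and a like pull takes it out
- place3 (a point): the same for pair 3, at the mixer's +y end (y = 108 mm)
- new0: new amber glass tube, lying, 80 g, 25 mm thick, 155 mm long over all; six-sided blue cap (30 mm across flats, 30 mm long) stops it rolling. Origin on its axis, 75 mm from the round end and 50 mm from the cap; x along it towards the cap. Two or three of new0 to new2 are present, on the bench at the mixer's -y side. Fragile: fingers may press it with 50 N at most (sum of both); grip with about 15 N
- new1: new amber glass tube, lying, 80 g, 25 mm thick, 155 mm long over all; six-sided blue cap (30 mm across flats, 30 mm long) stops it rolling. Origin on its axis, 75 mm from the round end and 50 mm from the cap; x along it towards the cap. Two or three of new0 to new2 are present, on the bench at the mixer's -y side. Fragile: fingers may press it with 50 N at most (sum of both); grip with about 15 N
- new2: new amber glass tube, lying, 80 g, 25 mm thick, 155 mm long over all; six-sided blue cap (30 mm across flats, 30 mm long) stops it rolling. Origin on its axis, 75 mm from the round end and 50 mm from the cap; x along it towards the cap. Two or three of new0 to new2 are present, on the bench at the mixer's -y side. Fragile: fingers may press it with 50 N at most (sum of both); grip with about 15 N
- old0: finished amber glass tube, lying, 80 g, 25 mm thick, 155 mm long over all; six-sided blue cap (30 mm across flats, 30 mm long) stops it rolling. Origin on its axis, 75 mm from the round end and 50 mm from the cap; x along it towards the cap. At first seated in clips; two or three of old0 to old2 are present. Fragile: fingers may press it with 50 N at most (sum of both); grip with about 15 N
- old1: finished amber glass tube, lying, 80 g, 25 mm thick, 155 mm long over all; six-sided blue cap (30 mm across flats, 30 mm long) stops it rolling. Origin on its axis, 75 mm from the round end and 50 mm from the cap; x along it towards the cap. At first seated in clips; two or three of old0 to old2 are present. Fragile: fingers may press it with 50 N at most (sum of both); grip with about 15 N
- old2: finished amber glass tube, lying, 80 g, 25 mm thick, 155 mm long over all; six-sided blue cap (30 mm across flats, 30 mm long) stops it rolling. Origin on its axis, 75 mm from the round end and 50 mm from the cap; x along it towards the cap. At first seated in clips; two or three of old0 to old2 are present. Fragile: fingers may press it with 50 N at most (sum of both); grip with about 15 N
- tray_in (a point): centre of the inner floor (4 mm above the bench) of a fixed white open tray, 300 mm (its x) by 200 mm (its y), walls 4 mm thick, rim 25 mm above the bench, at the mixer's +y side
- speed (a joint): the mixer's speed knob, 40 mm round, black, with a bar grip 38 mm long, 14 mm thick and 32 mm high on it; white line on the bar. 0 = off (bar along the mixer's x, line to -x, at the white dot); grows clockwise seen from above; the white run mark is at 1.2 rad; stop at 2.4. Starts within 0.15 of the run mark, stays where it is left, turns with about 0.04 N m
- speed_grip (a point): on the knob's axis, at the height to grip the bar (37 mm above the control ledge, 7 mm below the bar's top); turns with the knob: its x lies along the bar, its -x end bears the white line
- tipbox: bystander: blue pipette-tip box with clear lid, 85 by 125 by 74 mm, origin under its centre
- marker: bystander: marker pen lying on the bench, 125 mm long, origin under its centre
- dishes: bystander: stack of three clear dishes, 90 mm round, 45 mm high, origin under its centre
Mind the look-alikes: they are no part of the job. Leave any purple or red look-alike of the old1 alone.

How it is judged (in metres and radians):
On the way, in this order (a step that is already met when the one before it is completed fails the run):
1. the speed knob is turned back to off, the finished tubes still in their clips (value of joint speed below 0.2 rad and ((x of old0 in the frame of place0 between -0.015 and 0.015 m and y of old0 in the frame of place0 between -0.004 and 0.004 m and z of old0 in the frame of place0 between -0.004 and 0.004 m and angle between the x axis of old0 and the x axis of place0, either way round below 0.08 rad) or (x of old0 in the frame of place1 between -0.015 and 0.015 m and y of old0 in the frame of place1 between -0.004 and 0.004 m and z of old0 in the frame of place1 between -0.004 and 0.004 m and angle between the x axis of old0 and the x axis of place1, either way round below 0.08 rad) or (x of old0 in the frame of place2 between -0.015 and 0.015 m and y of old0 in the frame of place2 between -0.004 and 0.004 m and z of old0 in the frame of place2 between -0.004 and 0.004 m and angle between the x axis of old0 and the x axis of place2, either way round below 0.08 rad) or (x of old0 in the frame of place3 between -0.015 and 0.015 m and y of old0 in the frame of place3 between -0.004 and 0.004 m and z of old0 in the frame of place3 between -0.004 and 0.004 m and angle between the x axis of old0 and the x axis of place3, either way round below 0.08 rad)) and ((x of old1 in the frame of place0 between -0.015 and 0.015 m and y of old1 in the frame of place0 between -0.004 and 0.004 m and z of old1 in the frame of place0 between -0.004 and 0.004 m and angle between the x axis of old1 and the x axis of place0, either way round below 0.08 rad) or (x of old1 in the frame of place1 between -0.015 and 0.015 m and y of old1 in the frame of place1 between -0.004 and 0.004 m and z of old1 in the frame of place1 between -0.004 and 0.004 m and angle between the x axis of old1 and the x axis of place1, either way round below 0.08 rad) or (x of old1 in the frame of place2 between -0.015 and 0.015 m and y of old1 in the frame of place2 between -0.004 and 0.004 m and z of old1 in the frame of place2 between -0.004 and 0.004 m and angle between the x axis of old1 and the x axis of place2, either way round below 0.08 rad) or (x of old1 in the frame of place3 between -0.015 and 0.015 m and y of old1 in the frame of place3 between -0.004 and 0.004 m and z of old1 in the frame of place3 between -0.004 and 0.004 m and angle between the x axis of old1 and the x axis of place3, either way round below 0.08 rad)) and ((x of old2 in the frame of place0 between -0.015 and 0.015 m and y of old2 in the frame of place0 between -0.004 and 0.004 m and z of old2 in the frame of place0 between -0.004 and 0.004 m and angle between the x axis of old2 and the x axis of place0, either way round below 0.08 rad) or (x of old2 in the frame of place1 between -0.015 and 0.015 m and y of old2 in the frame of place1 between -0.004 and 0.004 m and z of old2 in the frame of place1 between -0.004 and 0.004 m and angle between the x axis of old2 and the x axis of place1, either way round below 0.08 rad) or (x of old2 in the frame of place2 between -0.015 and 0.015 m and y of old2 in the frame of place2 between -0.004 and 0.004 m and z of old2 in the frame of place2 between -0.004 and 0.004 m and angle between the x axis of old2 and the x axis of place2, either way round below 0.08 rad) or (x of old2 in the frame of place3 between -0.015 and 0.015 m and y of old2 in the frame of place3 between -0.004 and 0.004 m and z of old2 in the frame of place3 between -0.004 and 0.004 m and angle between the x axis of old2 and the x axis of place3, either way round below 0.08 rad))), for 0.2 s.
2. with the knob still off, every finished tube lies in the tray and every new tube is seated home in a pair of clips (((x of new0 in the frame of place0 between -0.015 and 0.015 m and y of new0 in the frame of place0 between -0.004 and 0.004 m and z of new0 in the frame of place0 between -0.004 and 0.004 m and angle between the x axis of new0 and the x axis of place0, either way round below 0.08 rad) or (x of new0 in the frame of place1 between -0.015 and 0.015 m and y of new0 in the frame of place1 between -0.004 and 0.004 m and z of new0 in the frame of place1 between -0.004 and 0.004 m and angle between the x axis of new0 and the x axis of place1, either way round below 0.08 rad) or (x of new0 in the frame of place2 between -0.015 and 0.015 m and y of new0 in the frame of place2 between -0.004 and 0.004 m and z of new0 in the frame of place2 between -0.004 and 0.004 m and angle between the x axis of new0 and the x axis of place2, either way round below 0.08 rad) or (x of new0 in the frame of place3 between -0.015 and 0.015 m and y of new0 in the frame of place3 between -0.004 and 0.004 m and z of new0 in the frame of place3 between -0.004 and 0.004 m and angle between the x axis of new0 and the x axis of place3, either way round below 0.08 rad)) and ((x of new1 in the frame of place0 between -0.015 and 0.015 m and y of new1 in the frame of place0 between -0.004 and 0.004 m and z of new1 in the frame of place0 between -0.004 and 0.004 m and angle between the x axis of new1 and the x axis of place0, either way round below 0.08 rad) or (x of new1 in the frame of place1 between -0.015 and 0.015 m and y of new1 in the frame of place1 between -0.004 and 0.004 m and z of new1 in the frame of place1 between -0.004 and 0.004 m and angle between the x axis of new1 and the x axis of place1, either way round below 0.08 rad) or (x of new1 in the frame of place2 between -0.015 and 0.015 m and y of new1 in the frame of place2 between -0.004 and 0.004 m and z of new1 in the frame of place2 between -0.004 and 0.004 m and angle between the x axis of new1 and the x axis of place2, either way round below 0.08 rad) or (x of new1 in the frame of place3 between -0.015 and 0.015 m and y of new1 in the frame of place3 between -0.004 and 0.004 m and z of new1 in the frame of place3 between -0.004 and 0.004 m and angle between the x axis of new1 and the x axis of place3, either way round below 0.08 rad)) and ((x of new2 in the frame of place0 between -0.015 and 0.015 m and y of new2 in the frame of place0 between -0.004 and 0.004 m and z of new2 in the frame of place0 between -0.004 and 0.004 m and angle between the x axis of new2 and the x axis of place0, either way round below 0.08 rad) or (x of new2 in the frame of place1 between -0.015 and 0.015 m and y of new2 in the frame of place1 between -0.004 and 0.004 m and z of new2 in the frame of place1 between -0.004 and 0.004 m and angle between the x axis of new2 and the x axis of place1, either way round below 0.08 rad) or (x of new2 in the frame of place2 between -0.015 and 0.015 m and y of new2 in the frame of place2 between -0.004 and 0.004 m and z of new2 in the frame of place2 between -0.004 and 0.004 m and angle between the x axis of new2 and the x axis of place2, either way round below 0.08 rad) or (x of new2 in the frame of place3 between -0.015 and 0.015 m and y of new2 in the frame of place3 between -0.004 and 0.004 m and z of new2 in the frame of place3 between -0.004 and 0.004 m and angle between the x axis of new2 and the x axis of place3, either way round below 0.08 rad)) and x of old0 in the frame of tray_in between -0.132 and 0.132 m and y of old0 in the frame of tray_in between -0.082 and 0.082 m and z of each of old0, old1, old2 in the frame of tray_in below 0.022 m and angle between old0's own x axis and vertical between 1.45 and 1.69 rad and x of old1 in the frame of tray_in between -0.132 and 0.132 m and y of old1 in the frame of tray_in between -0.082 and 0.082 m and angle between old1's own x axis and vertical between 1.45 and 1.69 rad and x of old2 in the frame of tray_in between -0.132 and 0.132 m and y of old2 in the frame of tray_in between -0.082 and 0.082 m and angle between old2's own x axis and vertical between 1.45 and 1.69 rad and value of joint speed below 0.4 rad), for 0.2 s.
3. the speed knob is turned to the run mark (value of joint speed between 1.05 and 1.35 rad), for 0.2 s.
At the end, for the whole second after the job is handed in: every new tube sits in a pair of clips (axis within 4 mm of home in height and sideways, within 15 mm along, within 0.08 rad of true), every finished tube lies flat in the tray, the speed knob stands within 0.15 rad of the run mark (1.2 rad), all at rest (all of step 3 and ((x of new0 in the frame of place0 between -0.015 and 0.015 m and y of new0 in the frame of place0 between -0.004 and 0.004 m and z of new0 in the frame of place0 between -0.004 and 0.004 m and angle between the x axis of new0 and the x axis of place0, either way round below 0.08 rad) or (x of new0 in the frame of place1 between -0.015 and 0.015 m and y of new0 in the frame of place1 between -0.004 and 0.004 m and z of new0 in the frame of place1 between -0.004 and 0.004 m and angle between the x axis of new0 and the x axis of place1, either way round below 0.08 rad) or (x of new0 in the frame of place2 between -0.015 and 0.015 m and y of new0 in the frame of place2 between -0.004 and 0.004 m and z of new0 in the frame of place2 between -0.004 and 0.004 m and angle between the x axis of new0 and the x axis of place2, either way round below 0.08 rad) or (x of new0 in the frame of place3 between -0.015 and 0.015 m and y of new0 in the frame of place3 between -0.004 and 0.004 m and z of new0 in the frame of place3 between -0.004 and 0.004 m and angle between the x axis of new0 and the x axis of place3, either way round below 0.08 rad)) and ((x of new1 in the frame of place0 between -0.015 and 0.015 m and y of new1 in the frame of place0 between -0.004 and 0.004 m and z of new1 in the frame of place0 between -0.004 and 0.004 m and angle between the x axis of new1 and the x axis of place0, either way round below 0.08 rad) or (x of new1 in the frame of place1 between -0.015 and 0.015 m and y of new1 in the frame of place1 between -0.004 and 0.004 m and z of new1 in the frame of place1 between -0.004 and 0.004 m and angle between the x axis of new1 and the x axis of place1, either way round below 0.08 rad) or (x of new1 in the frame of place2 between -0.015 and 0.015 m and y of new1 in the frame of place2 between -0.004 and 0.004 m and z of new1 in the frame of place2 between -0.004 and 0.004 m and angle between the x axis of new1 and the x axis of place2, either way round below 0.08 rad) or (x of new1 in the frame of place3 between -0.015 and 0.015 m and y of new1 in the frame of place3 between -0.004 and 0.004 m and z of new1 in the frame of place3 between -0.004 and 0.004 m and angle between the x axis of new1 and the x axis of place3, either way round below 0.08 rad)) and ((x of new2 in the frame of place0 between -0.015 and 0.015 m and y of new2 in the frame of place0 between -0.004 and 0.004 m and z of new2 in the frame of place0 between -0.004 and 0.004 m and angle between the x axis of new2 and the x axis of place0, either way round below 0.08 rad) or (x of new2 in the frame of place1 between -0.015 and 0.015 m and y of new2 in the frame of place1 between -0.004 and 0.004 m and z of new2 in the frame of place1 between -0.004 and 0.004 m and angle between the x axis of new2 and the x axis of place1, either way round below 0.08 rad) or (x of new2 in the frame of place2 between -0.015 and 0.015 m and y of new2 in the frame of place2 between -0.004 and 0.004 m and z of new2 in the frame of place2 between -0.004 and 0.004 m and angle between the x axis of new2 and the x axis of place2, either way round below 0.08 rad) or (x of new2 in the frame of place3 between -0.015 and 0.015 m and y of new2 in the frame of place3 between -0.004 and 0.004 m and z of new2 in the frame of place3 between -0.004 and 0.004 m and angle between the x axis of new2 and the x axis of place3, either way round below 0.08 rad)) and x of old0 in the frame of tray_in between -0.132 and 0.132 m and y of old0 in the frame of tray_in between -0.082 and 0.082 m and z of each of old0, old1, old2 in the frame of tray_in below 0.022 m and angle between old0's own x axis and vertical between 1.45 and 1.69 rad and x of old1 in the frame of tray_in between -0.132 and 0.132 m and y of old1 in the frame of tray_in between -0.082 and 0.082 m and angle between old1's own x axis and vertical between 1.45 and 1.69 rad and x of old2 in the frame of tray_in between -0.132 and 0.132 m and y of old2 in the frame of tray_in between -0.082 and 0.082 m and angle between old2's own x axis and vertical between 1.45 and 1.69 rad and linear speed of each of new0, new1, new2, old0, old1, old2 below 0.03 m/s); the robot touches nothing.
It fails at once if a glass tube is pressed by the fingers with more than 50 N in all (contact force between the fingers and new0 above 50 N or contact force between the fingers and new1 above 50 N or contact force between the fingers and new2 above 50 N or contact force between the fingers and old0 above 50 N or contact force between the fingers and old1 above 50 N or contact force between the fingers and old2 above 50 N).
It fails at once if a bystander on the bench is pushed more than 4 cm or knocked over (distance of any of tipbox, marker, dishes from where it was at the start of the episode above 0.04 m or angle between any of tipbox, marker, dishes's own z axis and vertical above 0.5 rad).
Of new0, new1, new2 only 2 to 3 are there at a start; the rules pass over those that are not, and their reading is None.
Of old0, old1, old2 only 2 to 3 are there at a start; the rules pass over those that are not, and their reading is None.
At some moment in a run one of new0, new1, new2 may be knocked a few centimetres aside while the robot is not near it.
Once in a run the grip may slacken for a moment while it holds something.
It also fails if it takes over 210 s, if anything falls off the work surface, if the arm or the gripper's body presses on something with over 40 N, if the wrist force passes 120 N, or if a joint passes its speed limit or range.

ROBOT

A 6-joint arm with a two-finger parallel gripper is mounted at the origin on the work surface. World frame = base frame: x ahead of the robot, y to its left, z up, the work surface at z = 0. Lengths are in mm, angles in rad, forces in N, time in s.
With the tool pointing down it reaches from about 350 to 775 mm from the base axis. Payload 7.3 kg.
Tool frame: the origin (TCP) lies at the very end of the fingers, on their centre line; the grasp point (between the pads) lies 19 mm behind it; z points along the fingers, y is the line along which they close (so a half turn about z gives the same grasp; the last joint's range is limited). The gripper opens to 92 mm and grips with 3 to 60 N. Pads are 19 mm wide; open, the fingers measure 130 mm over their backs; the gripper's body (75 mm by 190 mm) begins 47 mm behind the grasp point.
Start: joints at [-1.468, 0.342, 1.524, -0, 1.275, -0.146], TCP at [129.298, -508.849, 226.741] pointing down, gripper open.
Joint ranges: [-2.53, 2.53], [-0.77, 2.02], [0.04, 2.7], [-1, 4.14], [0.28, 2.66], [-3.11, 3.11]. Speed limits (rad/s): [2.57, 2.57, 3.14, 3.14, 3.14, 3.14].

INTERFACE

Orientations are given as a rotation vector (axis times angle).
In Python, from cell import move_pose, line_to, move_joints, set_gripper, dwell, ik, state, camera, PlanningError, job_done gives the robot as it stands. Calls block until the motion is done:
- move_pose(position, orientation): joint-space move of the TCP to a pose.
- line_to(position, rotation=None, speed=150): straight line of the TCP; rotation=None keeps the orientation; speed is the mean speed in mm/s.
- move_joints(angles): joint-space move.
- set_gripper(opening): opening from 0.0 (shut) to 1.0 (fully open); the grip force is fixed at half the most; returns when the fingers have stopped.
- dwell(seconds).
- ik(position, orientation): joint angles nearest the present ones, or None.
- state(): the state.
- camera(name): name is "side" or "top"; returns a dict with "color" (480x640x3 uint8, red, green, blue), "camera_matrix" (3x3 intrinsics, pixels), "dist_coeffs" ([k1, k2, p1, p2, k3] as OpenCV has them; the pictures are not rectified), "eye" and "attitude" of the camera in the world. Camera axes: x right, y up, looking along -z (the intrinsics and any distortion apply to the point x, -y, -z); pixel columns grow to the right and rows downward; lengths in mm; the calibration is good to about 2 mm. A picture is of the moment at which its call begins. There is no depth.
A pose or a line that the arm cannot do raises PlanningError and nothing moves.
- job_done(): hands the job in; it is judged then, once.
The state is a dict: "clock": time; "joints": joint angles; "qd": joint speeds; "joint_torque": joint torques, N m; "ee_pos": TCP position; "ee_rot": TCP orientation; "force": force on the tool from outside, world axes, zero at the start; "ft_torque": the same for the moment, N m; "grip_width": opening from 0.0 (shut) to 1.0 (fully open); "grasp_force": force on a finger pad.
Only numpy, scipy, OpenCV 4.12 (cv2) and the standard library are available. Lean on these libraries where they do the work, as an engineer would, in place of code of your own. Each camera call takes 0.05 s, during which the arm holds its last target. There are 200 camera calls.

## Working session

There is one attempt and no reset: what is moved stays moved. The work goes in short steps, each a Python script; the robot and the scene stay as the last script left them, time stands still between calls to the robot, and variables do not carry over. Pictures are saved under pics/ and viewed, at most 14 in all, crops included, and the job is handed in when it is done.

```bash
ls; mkdir -p pics
python3 - <<'E'
from cell import *
import cv2
s=state();print(s['clock'],s['force'],s['grip_width'])
for n in('side','top'):
    c=camera(n);cv2.imwrite(f'pics/{n}0.png',c['color'][...,::-1]);print(n,c['camera_matrix'],c['dist_coeffs'],c['eye'],c['attitude'])
E
```

```text
pics
0.0 [-0.20911015 -0.66068431 -0.2548104 ] 0.9965755847935815
side [[579.58381758   0.         320.52268179]
 [  0.         579.58381758 245.7333866 ]
 [  0.           0.           1.        ]] [-0.13309061  0.          0.          0.          0.        ] [  58.05291198 1200.12512019  867.99677632] [ 0.27026411 -1.38169631 -2.43838652]
top [[503.46684859   0.         315.32772518]
 [  0.         503.46684859 235.64247889]
 [  0.           0.           1.        ]] [0.00819362 0.         0.         0.         0.        ] [ 412.04559837   56.5348715  1335.74834753] [ 0.05664258 -0.0452685  -1.54984156]
```

View pics/top0.png

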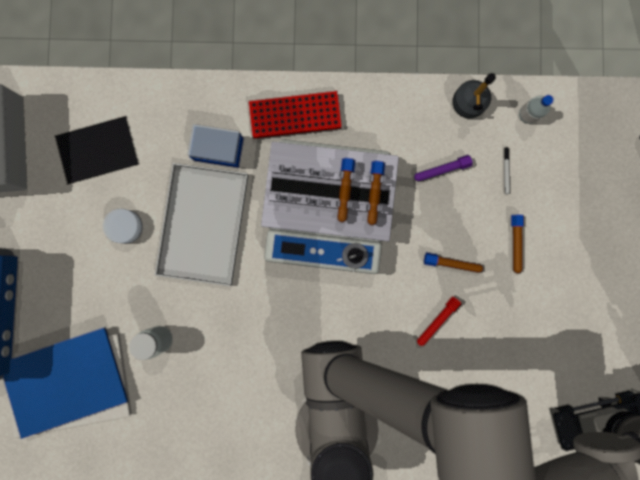

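View pics/side0.png

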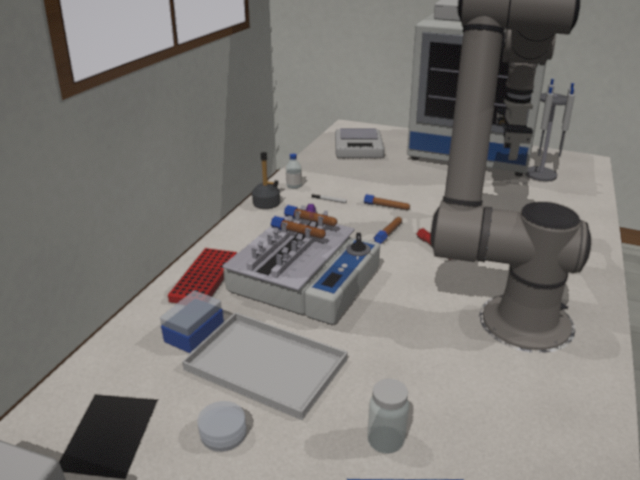

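The top view shows the mixer at about (330,200), with two amber tubes in its -y clip pairs at (345,190) and (376,190). There are amber new tubes on the bench at (455,263) and (517,243), and purple and red look-alikes at (443,168) and (440,320). The tray is at (203,222), the knob at (355,256), the tip box at (217,145), the dishes at (123,226) and the marker at (507,170).

```bash
cat > h.py <<'E'
from cell import *
import numpy as np, cv2
from scipy.spatial.transform import Rotation as R
def ray(c,px):
    px=np.asarray(px,float).reshape(-1,1,2)
    p=cv2.undistortPoints(px,c['camera_matrix'],c['dist_coeffs']).reshape(-1,2)
    d=np.c_[p[:,0],-p[:,1],-np.ones(len(p))]
    return np.array(c['eye']),R.from_rotvec(c['attitude']).apply(d)
def plane(c,px,z):
    e,d=ray(c,px); return e+d*((z-e[2])/d[:,2])[:,None]
def tri(c1,p1,c2,p2):
    e1,d1=ray(c1,p1);e2,d2=ray(c2,p2);out=[]
    for a,b in zip(d1,d2):
        a=a/np.linalg.norm(a);b=b/np.linalg.norm(b)
        t=np.linalg.lstsq(np.c_[a,-b],e2-e1,rcond=None)[0]
        p,q=e1+a*t[0],e2+b*t[1];out.append(np.r_[(p+q)/2,np.linalg.norm(p-q)])
    return np.array(out)
def proj(c,P):
    q=R.from_rotvec(c['attitude']).inv().apply(np.asarray(P,float).reshape(-1,3)-c['eye'])*[1,-1,-1]
    return cv2.projectPoints(q,np.zeros(3),np.zeros(3),c['camera_matrix'],np.array(c['dist_coeffs']))[0].reshape(-1,2)
def blobs(c,lo,hi,amin=60):
    h=cv2.cvtColor(c['color'],cv2.COLOR_RGB2HSV)
    m=cv2.inRange(h,np.array(lo),np.array(hi))
    n,l,s,ce=cv2.connectedComponentsWithStats(m)
    return [(s[i,4],ce[i],s[i,:4],np.argwhere(l==i)[:,::-1].astype(float)) for i in range(1,n) if s[i,4]>=amin]
AMB=((5,120,50),(22,255,255));BLU=((100,130,50),(125,255,255))
E
python3 - <<'E'
from h import *
C={n:camera(n) for n in('top','side')}
for n in C:
    for k,r in(('amb',AMB),('blu',BLU)):
        for a,ce,bb,p in blobs(C[n],*r,amin=25): print(n,k,a,ce.round(1),bb)
t=C['top']['color'];s=C['side']['color']
a=cv2.resize(t[130:290,240:540],None,fx=2.66,fy=2.66,interpolation=cv2.INTER_CUBIC)
cv2.imwrite('pics/crop_t.png',a[...,::-1])
a=cv2.resize(s[180:330,220:420],None,fx=4,fy=4,interpolation=cv2.INTER_CUBIC)
cv2.imwrite('pics/crop_s.png',a[...,::-1])
E
```

```text
top amb 124 [479.3  92.2] [474  83  13  22]
top amb 420 [344.  196.1] [338 171  13  51]
top amb 425 [373.9 199.1] [368 174  13  51]
top amb 401 [517.  249.1] [513 227   9  46]
top amb 337 [459.6 264.4] [438 257  45  15]
top blu 83 [546.8 100.3] [542  96  11  10]
top blu 189 [225.2 157. ] [193 137  50  30]
top blu 141 [347.7 164.2] [341 158  14  13]
top blu 144 [377.3 167.1] [371 161  13  13]
top blu 115 [517.1 220.1] [512 215  11  11]
top blu 1196 [310.4 250.1] [273 236  75  30]
top blu 119 [368.5 256.8] [362 246  11  23]
top blu 128 [430.7 259. ] [425 253  13  13]
top blu 79 [  0.7 270.8] [  0 256   3  37]
top blu 8503 [ 63.5 382.5] [  3 329 124 108]
side amb 1021 [58.8 42.6] [45  0 39 98]
side amb 250 [212.4  36.6] [188  26  53  23]
side amb 86 [175.2  49.5] [161  44  26  13]
side amb 34 [88.1 82.4] [83 78 11 10]
side amb 69 [264.4 172.7] [263 161   5  24]
side amb 152 [390.6 203.1] [374 198  35  11]
side amb 99 [308.5 215.2] [301 211  17  10]
side amb 72 [329.  219.9] [323 216  13   8]
side amb 95 [392.8 225. ] [385 218  16  15]
side amb 221 [305.1 228.9] [287 222  38  15]
side amb 141 [631.5 236.7] [622 230  18  14]
side blu 573 [429.9 142.4] [411 133  39  20]
side blu 230 [496.6 150.9] [488 143  21  17]
side blu 48 [522.5 151. ] [519 148   8   8]
side blu 42 [368.4 198.7] [365 196   8   7]
side blu 67 [289.3 210.2] [285 206  10   9]
side blu 75 [276.5 221.6] [272 217  11  11]
side blu 81 [380.1 236.6] [375 232  11  10]
side blu 504 [339. 271.] [314 252  49  40]
side blu 458 [183.1 335.3] [162 310  59  41]
```

View pics/crop_t.png

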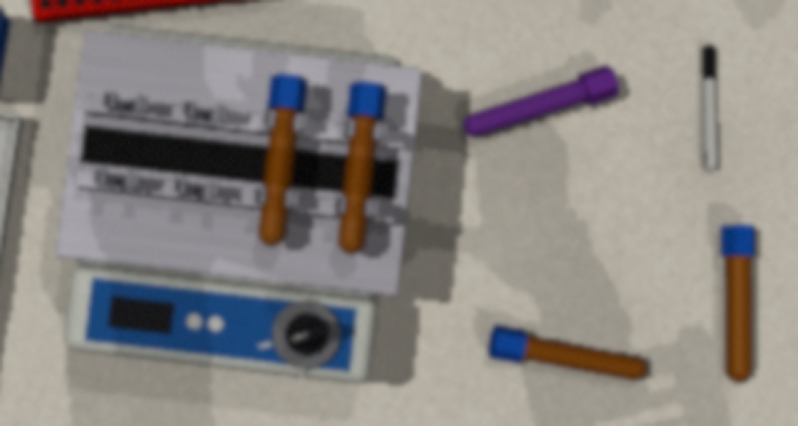

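View pics/crop_s.png

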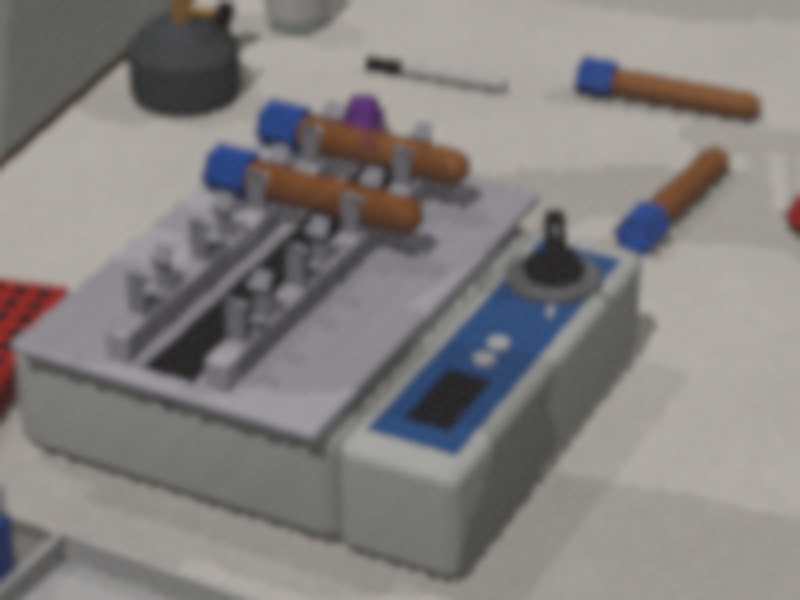

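The crop confirms four amber tubes with blue caps. The two at top-view (344,196) and (374,199) are seated in pairs 1 and 0, so they are old. The two at (460,264) and (517,249) lie on the bench, so they are new. The purple (443,168) and red (440,320) ones are look-alikes and stay where they are. The knob line points to the run mark at about (340,260).

```bash
cat > meas.py <<'E'
from h import *
def axis_pts(c,pts,z):
    P=plane(c,pts,z)[:,:2];m=P.mean(0);u=np.linalg.svd(P-m,full_matrices=False)[2][0]
    s=(P-m)@u;return m,u,np.percentile(s,[1,99])
def tube(c,near,z):
    """origin and cap direction from the amber blob + nearest cap on plane z"""
    a=min(blobs(c,*AMB,amin=150),key=lambda b:np.hypot(*(b[1]-near)))
    k=min(blobs(c,*BLU,amin=50),key=lambda b:np.hypot(*(b[1]-a[1])))
    m,u,s=axis_pts(c,a[3],z);cap=plane(c,[k[1]],z)[0,:2]
    if (cap-m)@u<0:u=-u;s=-s[::-1]
    # full outline: round end at -75, cap end at +80
    P=plane(c,np.r_[a[3],k[3]],z)[:,:2];t=(P-m)@u
    lo,hi=t.min(),t.max()
    q=plane(c,a[3],z)[:,:2]-m
    return m+u*((lo+75+hi-80)/2),u,hi-lo,k[1],a[1],np.ptp(q@[-u[1],u[0]])
E
python3 - <<'E'
from meas import *
t,s=camera('top'),camera('side')
sc={'o1':(276.5,221.6),'o0':(289.3,210.2),'nA':(368.4,198.7),'nB':(380.1,236.6)}
O={}
for n,near,z in(('o1',(344,196),134.5),('o0',(374,199),134.5),('nA',(517,249),13),('nB',(460,264),13)):
    o,u,L,k,a,w=tube(t,near,z);O[n]=(o,u)
    print(n,o.round(1),'yaw',np.arctan2(u[1],u[0]).round(3),'L',L.round(1),'w',w.round(1),'captri',tri(t,[k],s,[sc[n]]).round(1), 'mincap',(o+65*u).round(1))
# round ends in side (extreme right of amber) reprojected from top measure
for n in O:
    z=134.5 if n[0]=='o' else 13
    print(n,'side px of round tip/cap',proj(s,[np.r_[O[n][0]-75*O[n][1],z],np.r_[O[n][0]+65*O[n][1],z]]).round(1).tolist())
# slot
b=[x for x in blobs(t,(0,0,0),(180,255,45),amin=20) if 240<x[1][0]<400 and 150<x[1][1]<280]
for x in b: print('dark',x[0],x[1].round(1),x[2],plane(t,[x[1]],100)[0].round(1))
cor=np.array([(85,28),(422,70),(393,293),(58,258)])/2.66+[240,130]
P=plane(t,cor,100);print('plat',P.round(1).tolist(),P.mean(0),[np.linalg.norm(P[i]-P[i-1]).round(1) for i in range(4)])
P=plane(t,[(172,164),(251,171),(236,284),(157,275)],25);print('tray',P.round(1).tolist(),P.mean(0),[np.linalg.norm(P[i]-P[i-1]).round(1) for i in range(4)])
y=(O['o1'][1]+O['o0'][1]);y/=np.hypot(*y);n=np.array([-y[1],y[0]])
print('spacing',(O['o1'][0]-O['o0'][0])@n,'yaw',np.arctan2(y[1],y[0]))
g=t['color'][235:280,335:375];cv2.imwrite('pics/knob.png',cv2.resize(g,None,fx=12,fy=12,interpolation=cv2.INTER_CUBIC)[...,::-1])
E
```

```text
o1 [600.3  -2.1] yaw -0.09 L 153.1 w 24.7 captri [[665.1  -7.8 137.6   2.8]] mincap [665.   -7.9]
o0 [594.7 -74.1] yaw -0.095 L 153.5 w 24.4 captri [[659.7 -78.9 138.    3.6]] mincap [659.4 -80.2]
nA [ 486.  -461.7] yaw -0.002 L 149.8 w 21.2 captri [[ 550.1 -460.1   17.7    1.6]] mincap [ 551.  -461.8]
nB [ 432.7 -297.8] yaw 1.401 L 152.3 w 19.9 captri [[ 443.3 -235.6   15.8    0.7]] mincap [ 443.6 -233.7]
o1 side px of round tip/cap [[324.5, 234.3], [277.1, 222.7]]
o0 side px of round tip/cap [[336.3, 222.2], [290.3, 211.3]]
nA side px of round tip/cap [[409.6, 206.8], [368.5, 199.7]]
nB side px of round tip/cap [[399.8, 218.4], [379.9, 237.7]]
dark 814 [305.3 187.6] [272 178  68  20] [611.2  93.5 100. ]
dark 252 [358.7 193.7] [349 186  21  15] [598.4 -38.8 100. ]
dark 120 [383.6 196.5] [379 190  10  14] [ 592.6 -100.2  100. ]
dark 217 [292.7 248. ] [282 242  23  13] [460.8 121.2 100. ]
dark 160 [355.8 254.8] [348 248  16  15] [447.3 -33.9 100. ]
plat [[727.7, 179.2, 100.0], [693.8, -136.3, 100.0], [485.0, -111.7, 100.0], [511.2, 198.6, 100.0]] [604.40933367  32.47021459 100.        ] [np.float64(217.4), np.float64(317.4), np.float64(210.3), np.float64(311.4)]
tray [[679.0, 448.6, 25.0], [664.4, 239.8, 25.0], [367.5, 270.1, 25.0], [386.6, 476.2, 25.0]] [524.36465895 358.68904104  25.        ] [np.float64(293.7), np.float64(209.4), np.float64(298.5), np.float64(207.0)]
spacing 72.23276256048203 yaw -0.09248993536216796
```

View pics/knob.png

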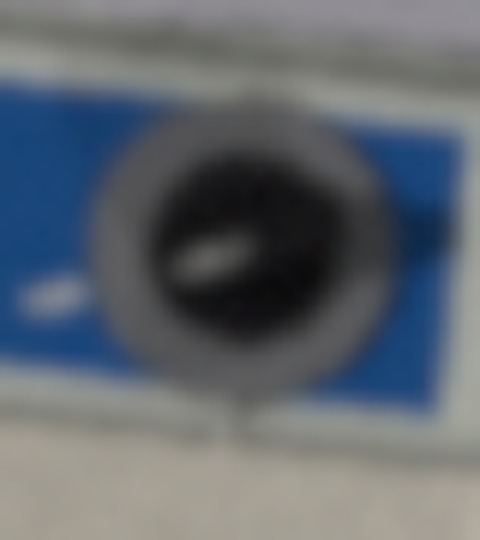

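The knob crop shows a grey dial ring centred at (355.2,256.0), the black knob at about (355.8,255.0), and the white line pointing left and slightly down, about 1.1 rad. The mixer frame is consistent: spacing 72.2 mm, yaw -0.0925, origin about (605,33.5).

```bash
cat >> h.py <<'E'
YAW=-0.0925;ORG=np.array([605.,33.5])
def M(x,y): return ORG+[x*np.cos(YAW)-y*np.sin(YAW),x*np.sin(YAW)+y*np.cos(YAW)]
def rot(phi): # tool down, closing line y at world angle phi
    y=np.array([np.cos(phi),np.sin(phi),0]);z=np.array([0,0,-1.]);return R.from_matrix(np.c_[np.cross(y,z),y,z]).as_rotvec()
def st(): 
    s=state();return dict(t=round(s['clock'],2),p=np.round(s['ee_pos'],1).tolist(),f=np.round(s['force'],1).tolist(),g=round(s['grip_width'],4),gf=np.round(s['grasp_force'],2),j6=round(s['joints'][5],3))
def best(pos,theta):
    """tool down at pos gripping across axis angle theta; choose half turn with j6 nearest 0"""
    o=[(abs(q[5]),tuple(rot(f))) for f in(theta+np.pi/2,theta-np.pi/2) if (q:=ik(list(pos),list(rot(f)))) is not None]
    return list(min(o)[1])
E
python3 - <<'E'
from h import *
t,s=camera('top'),camera('side')
print('bartop',tri(t,[(355.6,254.6)],s,[(358.7,233.2)]).round(1),'ring',tri(t,[(355.2,256.)],s,[(358,249.2)]).round(1))
for z in(90,97,129): print(z,plane(t,[(355.2,256.)],z).round(1),plane(t,[(355.8,254.8)],z).round(1))
print('M',M(-151,-82))
for sp in(1.2,0):
    for f in(1,-1):
        q=ik([447.5,-34,103],list(rot(YAW-sp+f*np.pi/2)));print(sp,f,None if q is None else np.round(q,2))
print(st())
E
```

```text
bartop [[446.3 -31.  135.2   1.2]] ring [[445.7 -33.1  86.2   2. ]]
90 [[444.7 -33.2  90. ]] [[447.7 -34.6  90. ]]
97 [[444.5 -32.6  97. ]] [[447.5 -34.1  97. ]]
129 [[443.7 -30.3 129. ]] [[446.6 -31.7 129. ]]
M [447.0713483  -34.20185353]
1.2 1 [-0.25  0.36  1.9  -0.    0.89 -0.53]
1.2 -1 [-0.25  0.36  1.9  -0.    0.89  2.62]
0 1 [-0.25  0.36  1.9  -0.    0.89 -1.73]
0 -1 [-0.25  0.36  1.9   0.    0.89  1.42]
{'t': 0.4, 'p': [129.3, -508.8, 226.6], 'f': [-0.2, -0.2, 0.8], 'g': 1.0028, 'gf': np.float64(0.0), 'j6': np.float64(-0.146)}
```

Run:
```python
from h import *
K=[446,-33]
r=list(rot(YAW-1.15+np.pi/2))
set_gripper(0.42)
move_pose(K+[250],r); print(st())
line_to(K+[135],speed=150); line_to(K+[104],speed=40); print(st())
for w in (0.2,0.17,0.16,0.15,0.14,0.13):
    set_gripper(w);x=st();print(w,x)
    if x['gf']>8:break
```

```text
{'t': 3.44, 'p': [446.1, -33.7, 250.0], 'f': [-0.4, -0.0, -0.6], 'g': 0.4184, 'gf': np.float64(0.0), 'j6': np.float64(-0.574)}
{'t': 5.28, 'p': [446.1, -33.0, 104.1], 'f': [-0.5, 0.2, -0.0], 'g': 0.4205, 'gf': np.float64(0.0), 'j6': np.float64(-0.574)}
0.2 {'t': 5.85, 'p': [446.0, -33.0, 104.0], 'f': [0.1, 0.1, -0.3], 'g': 0.2, 'gf': np.float64(0.0), 'j6': np.float64(-0.574)}
0.17 {'t': 6.15, 'p': [446.5, -32.9, 104.0], 'f': [3.1, 0.9, -2.2], 'g': 0.1728, 'gf': np.float64(1.67), 'j6': np.float64(-0.574)}
0.16 {'t': 6.38, 'p': [446.8, -32.9, 104.1], 'f': [4.5, 1.7, -2.8], 'g': 0.159, 'gf': np.float64(2.72), 'j6': np.float64(-0.574)}
0.15 {'t': 6.6, 'p': [447.1, -32.8, 104.1], 'f': [6.1, 3.3, -4.8], 'g': 0.1535, 'gf': np.float64(13.35), 'j6': np.float64(-0.574)}
```

Run:
```python
from h import *
line_to([447,-33,104],speed=20);print(st())
q=list(state()['joints']);q[5]-=1.10
move_joints(q);print(st())
set_gripper(0.3);print(st())
line_to([447,-33,180],speed=150)
s=camera('side')
g=s['color'][215:275,325:405];cv2.imwrite('pics/k2.png',cv2.resize(g,None,fx=8,fy=8,interpolation=cv2.INTER_CUBIC)[...,::-1])
```

```text
{'t': 6.85, 'p': [447.2, -32.8, 104.0], 'f': [2.9, 3.2, -0.9], 'g': 0.1536, 'gf': np.float64(13.35), 'j6': np.float64(-0.573)}
{'t': 7.88, 'p': [446.6, -33.5, 104.0], 'f': [-1.8, -4.7, 2.0], 'g': 0.1492, 'gf': np.float64(12.95), 'j6': np.float64(-1.672)}
{'t': 8.36, 'p': [447.2, -32.7, 104.0], 'f': [0.1, 0.6, 0.6], 'g': 0.2998, 'gf': np.float64(0.0), 'j6': np.float64(-1.673)}
```

View pics/k2.png

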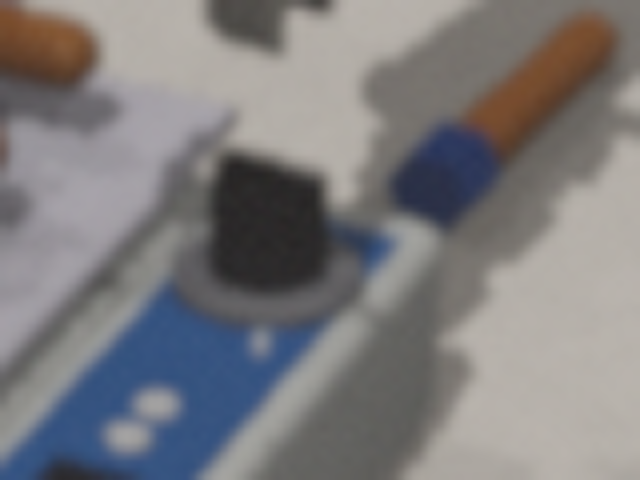

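The knob bar now lies along the mixer's x, so it is off. Next I take out the first old tube, from pair 1.

```bash
cat >> h.py <<'E'
TY=-0.097;TC=np.array([524.4,358.7])
def T(x,y): return TC+[x*np.cos(TY)-y*np.sin(TY),x*np.sin(TY)+y*np.cos(TY)]
def squeeze(w=0.28,goal=13):
    while w>0.2:
        set_gripper(w);x=st()
        if x['gf']>=goal: break
        w-=0.006 if x['gf']<1 else 0.003
    print('squeeze cmd',round(w,3),x);return w
def tray(y,x=0,r=None):
    p=list(T(x,y));r=best(p+[200],TY)
    line_to(p+[230],r,speed=300);line_to(p+[50],speed=200);line_to(p+[9],speed=50);print('tray',st())
    set_gripper(0.42);line_to(p+[120],speed=250);print(st())
E
python3 - <<'E'
from h import *
p=list(M(0,-36));r=best(p+[200],YAW)
set_gripper(0.45)
move_pose(p+[230],r);line_to(p+[165],speed=200);line_to(p+[124.5],speed=60);print(st())
squeeze()
line_to(p+[150],speed=40);print(st())
line_to(p+[230],speed=200);print(st())
for i,n in enumerate(('side',)):
    c=camera(n);cv2.imwrite('pics/l1.png',c['color'][60:360,180:500][...,::-1])
E
```

```text
{'t': 13.55, 'p': [601.9, -2.4, 124.7], 'f': [1.2, 0.5, 0.4], 'g': 0.4485, 'gf': np.float64(0.0), 'j6': np.float64(1.532)}
squeeze cmd 0.265 {'t': 15.14, 'p': [601.8, -3.2, 124.8], 'f': [-1.0, -6.2, 2.2], 'g': 0.2663, 'gf': np.float64(14.96), 'j6': np.float64(1.532)}
{'t': 15.93, 'p': [601.6, -1.8, 150.0], 'f': [-0.9, -0.3, -1.4], 'g': 0.2657, 'gf': np.float64(14.85), 'j6': np.float64(1.532)}
{'t': 16.48, 'p': [601.2, -2.2, 229.0], 'f': [0.3, -0.3, -1.0], 'g': 0.2652, 'gf': np.float64(14.85), 'j6': np.float64(1.532)}
```

View pics/l1.png

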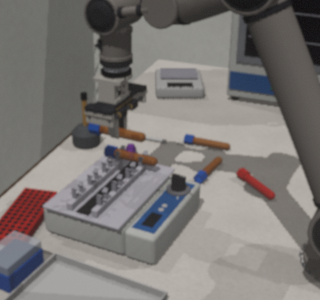

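Old tube lifted level, with the other old tube still seated. Laying it in the tray, then fetching the second.

```bash
sed -i 's/ORG=np.array(.*)/ORG=np.array([604.9,32.1])/' h.py
python3 - <<'E'
from h import *
tray(38)
p=list(M(0,-108));r=best(p+[200],YAW)
set_gripper(0.45)
line_to([*T(0,38),230],speed=300)
line_to(p+[230],r,speed=350);line_to(p+[165],speed=200);line_to(p+[124.5],speed=60);print(st())
squeeze()
line_to(p+[150],speed=40);print(st())
line_to(p+[230],speed=200);print(st())
tray(-38)
c=camera('side');cv2.imwrite('pics/l2.png',c['color'][...,::-1])
E
```

```text
tray {'t': 21.83, 'p': [528.3, 396.7, 9.3], 'f': [-0.7, -0.5, -0.8], 'g': 0.2657, 'gf': np.float64(14.84), 'j6': np.float64(-0.946)}
{'t': 22.92, 'p': [527.9, 396.5, 120.3], 'f': [-1.1, 0.6, -0.7], 'g': 0.4219, 'gf': np.float64(0.0), 'j6': np.float64(-0.946)}
{'t': 28.32, 'p': [595.1, -75.5, 124.7], 'f': [0.1, 0.6, 0.5], 'g': 0.4496, 'gf': np.float64(0.0), 'j6': np.float64(1.409)}
squeeze cmd 0.265 {'t': 29.48, 'p': [594.9, -75.7, 124.6], 'f': [-0.9, -3.2, 0.8], 'g': 0.2678, 'gf': np.float64(14.86), 'j6': np.float64(1.409)}
{'t': 30.27, 'p': [595.0, -75.2, 150.2], 'f': [-0.4, -0.2, -0.9], 'g': 0.2661, 'gf': np.float64(14.86), 'j6': np.float64(1.409)}
{'t': 30.82, 'p': [594.5, -75.3, 229.0], 'f': [0.2, 0.5, -1.4], 'g': 0.2659, 'gf': np.float64(14.86), 'j6': np.float64(1.409)}
tray {'t': 36.12, 'p': [520.9, 321.0, 9.2], 'f': [0.7, -0.7, -0.6], 'g': 0.2672, 'gf': np.float64(14.85), 'j6': np.float64(-1.047)}
{'t': 37.2, 'p': [520.5, 320.8, 120.0], 'f': [0.0, 1.3, -1.7], 'g': 0.4175, 'gf': np.float64(0.0), 'j6': np.float64(-1.047)}
```

View pics/l2.png

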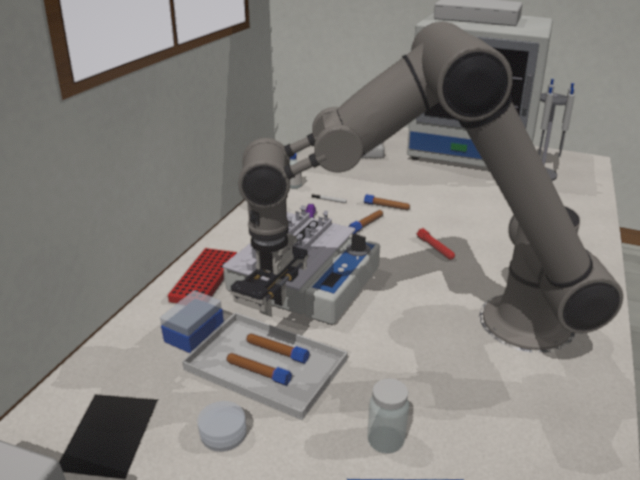

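Both old tubes lie flat in the tray at side-view (277,348) and (259,368). The nearer new tube has been knocked, its amber now at about (368,220), so I re-measure.

```bash
sed -i 's/ORG=np.array(.*)/ORG=np.array([604.8,31.3])/' h.py
python3 - <<'E'
from meas import *
p=[*T(0,-38),230];line_to(p,speed=300)
t=camera('top')
for a,ce,bb,_ in blobs(t,*AMB,amin=150): print(a,ce.round(1),bb)
for a,ce,bb,_ in blobs(t,*BLU,amin=40): print('blu',a,ce.round(1),bb)
for near in((517,249),(455,262)):
    o,u,L,k,a,w=tube(t,near,13);print(o.round(1),np.arctan2(u[1],u[0]).round(3),L.round(1),w.round(1),k.round(1),a.round(1))
cv2.imwrite('pics/t3.png',cv2.resize(t['color'][140:320,240:560],None,fx=2.4,fy=2.4,interpolation=cv2.INTER_CUBIC)[...,::-1])
E
```

```text
330 [469.7 235.5] [448 225  44  21]
401 [517. 249.] [513 227   9  46]
blu 83 [546.8 100.3] [542  96  11  10]
blu 186 [225.7 157. ] [194 137  49  30]
blu 114 [517.1 220. ] [512 215  11  11]
blu 126 [442.1 225. ] [436 219  14  13]
blu 1202 [310.5 250.1] [273 236  75  30]
blu 118 [186.4 245.1] [181 240  12  11]
blu 72 [216.9 248.1] [212 244  10  11]
blu 129 [368.6 256.8] [362 246  11  23]
blu 417 [  3.1 294.4] [  0 255  11  88]
blu 8520 [ 63.4 382.5] [  0 329 127 108]
[ 486.  -461.7] -0.002 149.8 21.2 [517.1 220. ] [517. 249.]
[ 511.5 -325.3] 1.225 151.7 20.0 [442.1 225. ] [469.7 235.5]
```

View pics/t3.png

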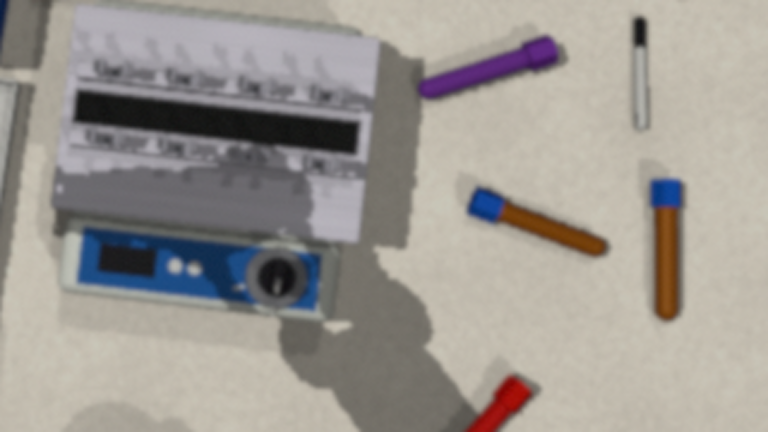

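The knob line points to -x (off) and all clips are empty. The new tubes' amber centres are at top-view (470,235) and (517,249). I pick the nearer one for pair 2.

```bash
cat > pl.py <<'E'
from meas import *
def pick(near,z=4.5):
    o,u,L,*_=tube(camera('top'),near,13);th=np.arctan2(u[1],u[0]);print('tube',o.round(1),th.round(3),L.round(1))
    assert 140<L<165
    p=list(o);r=best(p+[200],th);set_gripper(0.45)
    line_to(p+[230],r,speed=350);line_to(p+[60],speed=300);line_to(p+[z],speed=60);print(st())
    squeeze();line_to(p+[60],speed=60);line_to(p+[200],speed=250);print(st())
def carry(y):
    p=list(M(0,y));r=best(p+[200],YAW)
    line_to(p+[230],r,speed=300);line_to(p+[170],speed=150);print('above',st())
    t,s=camera('top'),camera('side');P=np.r_[p,179.5]
    for c,n in((t,'top'),(s,'side')):
        a=[b for b in blobs(c,*BLU,amin=25)]
        for e in(65,-65):
            q=proj(c,[P+[e*np.cos(YAW),e*np.sin(YAW),0]])[0];b=min(a,key=lambda b:np.hypot(*(b[1]-q)));print(n,e,'expected',q.round(1),'nearest cap',b[1].round(1),b[0])
E
python3 - <<'E'
from pl import *
pick((470,235));carry(36)
E
```

```text
tube [ 511.5 -325.2] 1.224 151.7
{'t': 41.96, 'p': [511.7, -325.4, 4.9], 'f': [-0.3, -0.3, 0.1], 'g': 0.4487, 'gf': np.float64(0.0), 'j6': np.float64(-0.346)}
squeeze cmd 0.265 {'t': 43.12, 'p': [511.5, -325.3, 4.5], 'f': [1.7, -0.5, 0.4], 'g': 0.2647, 'gf': np.float64(14.82), 'j6': np.float64(-0.346)}
{'t': 44.9, 'p': [510.8, -324.8, 198.5], 'f': [-0.0, 0.9, -1.4], 'g': 0.2658, 'gf': np.float64(14.85), 'j6': np.float64(-0.346)}
above {'t': 47.42, 'p': [608.5, 66.8, 170.6], 'f': [-0.3, -0.2, -1.3], 'g': 0.2636, 'gf': np.float64(14.85), 'j6': np.float64(-1.493)}
top 65 expected [318.9 156.1] nearest cap [311.7 210.2] 154
top -65 expected [312.6 211.3] nearest cap [311.7 210.2] 154
side 65 expected [261.8 218.7] nearest cap [306.2 228.4] 153
side -65 expected [307.4 230. ] nearest cap [306.2 228.4] 153
```

The tube is held level and in line (caps within 1.5 px of expected). Pressing it home.

```bash
cat >> pl.py <<'E'
def press(y,zend=124.7):
    p=list(M(0,y))
    line_to(p+[150],speed=80);print(st())
    for z in(142,136,130,zend): line_to(p+[z],speed=25);print(st())
    dwell(.2);print('end',st());set_gripper(0.42);print(st())
    line_to(p+[160],speed=120);line_to(p+[230],speed=250);print(st())
E
python3 - <<'E'
from pl import *
press(36)
line_to([*T(0,-38),230],speed=300)
t=camera('top');s=camera('side')
o,u,L,k,a,w=tube(t,(312,190),134.5);th=np.arctan2(u[1],u[0]);d=o-M(0,36)
c,sn=np.cos(YAW),np.sin(YAW);print('rel',d@[c,sn],d@[-sn,c],'yaw',th-YAW,L,k,a)
b=min(blobs(s,*BLU,amin=25),key=lambda b:np.hypot(*(b[1]-[306,232])));print('cap tri',tri(t,[k],s,[b[1]]).round(1))
cv2.imwrite('pics/s4.png',cv2.resize(s['color'][190:330,220:400],None,fx=4,fy=4,interpolation=cv2.INTER_CUBIC)[...,::-1])
E
```

```text
{'t': 47.92, 'p': [608.0, 67.2, 149.8], 'f': [-0.3, -0.2, -0.6], 'g': 0.2641, 'gf': np.float64(14.85), 'j6': np.float64(-1.493)}
{'t': 48.39, 'p': [608.7, 67.2, 142.5], 'f': [2.1, 0.5, 2.3], 'g': 0.2699, 'gf': np.float64(14.86), 'j6': np.float64(-1.494)}
{'t': 48.78, 'p': [608.4, 67.2, 136.2], 'f': [1.9, 0.7, 2.3], 'g': 0.2648, 'gf': np.float64(14.87), 'j6': np.float64(-1.494)}
{'t': 49.17, 'p': [606.9, 67.2, 128.3], 'f': [0.9, 0.6, -7.1], 'g': 0.2642, 'gf': np.float64(14.86), 'j6': np.float64(-1.494)}
{'t': 49.53, 'p': [608.0, 67.2, 125.0], 'f': [-2.1, 0.7, 2.2], 'g': 0.2628, 'gf': np.float64(14.87), 'j6': np.float64(-1.494)}
end {'t': 49.73, 'p': [608.1, 67.2, 125.0], 'f': [-2.0, 0.7, 3.4], 'g': 0.2631, 'gf': np.float64(14.87), 'j6': np.float64(-1.494)}
{'t': 50.23, 'p': [608.2, 67.1, 124.6], 'f': [0.4, 0.4, -0.7], 'g': 0.423, 'gf': np.float64(0.0), 'j6': np.float64(-1.494)}
{'t': 51.1, 'p': [608.0, 67.2, 229.8], 'f': [-0.7, 0.8, -1.4], 'g': 0.4189, 'gf': np.float64(0.0), 'j6': np.float64(-1.494)}
rel -1.6789430723607828 2.653559364579811 yaw 3.1321230387031487 149.73877363799053 [312.04827586 213.24827586] [315.36206897 182.07881773]
cap tri [[5.438e+02 7.510e+01 1.366e+02 4.000e-01]]
```

View pics/s4.png

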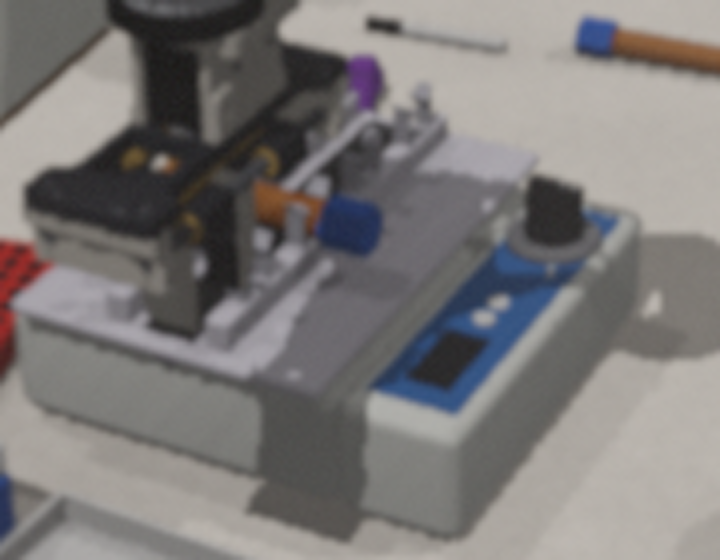

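The force spike at z≈128 marks the snap, and the cap height triangulates to 136.6 mm against 137.6–138 for the old seated tubes. That one is seated. Second new tube next, into pair 0.

Run:
```python
from pl import *
pick((517,249));carry(-108)
```

```text
tube [ 486.  -461.7] -0.0 149.8
{'t': 57.58, 'p': [486.2, -462.0, 5.0], 'f': [-0.4, 0.6, -0.1], 'g': 0.4543, 'gf': np.float64(0.0), 'j6': np.float64(0.697)}
squeeze cmd 0.265 {'t': 58.74, 'p': [486.0, -461.8, 4.5], 'f': [-0.0, -0.6, 1.6], 'g': 0.2635, 'gf': np.float64(14.97), 'j6': np.float64(0.697)}
{'t': 60.52, 'p': [485.4, -461.1, 198.3], 'f': [-0.4, -0.4, -1.1], 'g': 0.267, 'gf': np.float64(14.97), 'j6': np.float64(0.697)}
above {'t': 62.57, 'p': [595.1, -77.0, 170.5], 'f': [0.5, -0.8, -1.7], 'g': 0.2687, 'gf': np.float64(14.97), 'j6': np.float64(1.408)}
top 65 expected [380.6 162.9] nearest cap [312.  212.9] 151
top -65 expected [374.7 218.3] nearest cap [312.  212.9] 151
side 65 expected [290.  196.2] nearest cap [288.  196.4] 43
side -65 expected [333.3 205.8] nearest cap [288.  196.4] 43
```

Run:
```python
from pl import *
press(-108)
line_to([*T(0,-38),230],speed=350)
t=camera('top');s=camera('side')
c,sn=np.cos(YAW),np.sin(YAW)
for near,y,cs in(((374,199),-108,(289,210)),((312,190),36,(306,232))):
    o,u,L,k,a,w=tube(t,near,134.5);d=o-M(0,y)
    print('rel',d@[c,sn],d@[-sn,c],'yaw',np.arctan2(u[1],u[0])-YAW,L,k,a)
    b=min(blobs(s,*BLU,amin=25),key=lambda b:np.hypot(*(b[1]-cs)));print('cap tri',tri(t,[k],s,[b[1]]).round(1),b[0])
cv2.imwrite('pics/s5.png',cv2.resize(s['color'][180:420,180:440],None,fx=2.5,fy=2.5,interpolation=cv2.INTER_CUBIC)[...,::-1])
```

```text
{'t': 63.07, 'p': [594.8, -76.2, 150.0], 'f': [-1.1, 0.1, -0.7], 'g': 0.2678, 'gf': np.float64(14.97), 'j6': np.float64(1.408)}
{'t': 63.53, 'p': [595.3, -76.3, 142.4], 'f': [1.7, 0.7, 1.8], 'g': 0.2648, 'gf': np.float64(14.94), 'j6': np.float64(1.408)}
{'t': 63.92, 'p': [595.1, -76.2, 136.2], 'f': [1.3, 0.6, 2.5], 'g': 0.2637, 'gf': np.float64(14.93), 'j6': np.float64(1.408)}
{'t': 64.32, 'p': [593.8, -76.0, 128.4], 'f': [1.0, -0.0, -7.3], 'g': 0.2681, 'gf': np.float64(14.92), 'j6': np.float64(1.408)}
{'t': 64.67, 'p': [594.7, -76.2, 125.0], 'f': [-0.7, 0.1, 2.2], 'g': 0.266, 'gf': np.float64(14.93), 'j6': np.float64(1.408)}
end {'t': 64.88, 'p': [594.7, -76.1, 125.0], 'f': [-1.2, 2.1, 3.1], 'g': 0.2654, 'gf': np.float64(14.92), 'j6': np.float64(1.408)}
{'t': 65.37, 'p': [594.9, -76.3, 124.6], 'f': [0.7, -0.1, -0.2], 'g': 0.4231, 'gf': np.float64(0.0), 'j6': np.float64(1.408)}
{'t': 66.24, 'p': [594.7, -76.2, 229.8], 'f': [0.2, 0.1, -1.0], 'g': 0.415, 'gf': np.float64(0.0), 'j6': np.float64(1.408)}
rel 0.8545970403516153 2.1990636986985757 yaw -0.0155731326261936 152.34961667994133 [377.58333333 166.80555556] [373.86150235 198.79812207]
cap tri [[ 653.2 -102.2   20.9   61. ]] 127
rel -1.6805711405608628 2.5891759143440627 yaw 3.1331553076770384 149.73271607043208 [312.06122449 213.2244898 ] [315.37438424 182.15270936]
cap tri [[5.438e+02 7.500e+01 1.372e+02 4.000e-01]] 127
```

View pics/s5.png

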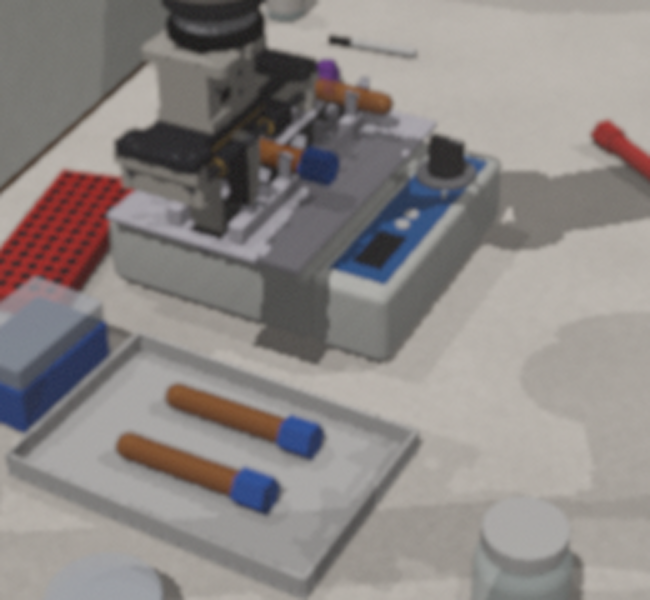

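Both new tubes are seated. The second shows the same snap profile, and its round tip at side-view (337,221) matches the old seated tube's (336,222). Both old tubes are flat in the tray. Now the knob goes to run.

Run:
```python
from h import *
K=[447,-33.5]
r=list(rot(YAW-0.05+np.pi/2))
set_gripper(0.35)
line_to(K+[250],r,speed=300);line_to(K+[135],speed=200);line_to(K+[104],speed=50);print(st())
for w in (0.2,0.17,0.16,0.15,0.145,.14):
    set_gripper(w);x=st()
    if x['gf']>8:break
print(w,x)
q=list(state()['joints']);q[5]+=1.15
move_joints(q);print(st())
set_gripper(0.35);line_to(K+[140],speed=60);line_to(K+[260],speed=200)
line_to([*T(0,-38),260],speed=350);print(st())
t=camera('top');s=camera('side')
g=np.hstack([cv2.resize(c,(400,400),interpolation=cv2.INTER_CUBIC) for c in(t['color'][235:275,335:375],s['color'][215:275,330:390])])
cv2.imwrite('pics/k6.png',g[...,::-1])
```

```text
{'t': 72.78, 'p': [447.1, -33.5, 104.0], 'f': [0.6, -0.1, -0.4], 'g': 0.3494, 'gf': np.float64(0.0), 'j6': np.float64(-1.674)}
0.15 {'t': 74.02, 'p': [447.0, -33.6, 104.0], 'f': [-0.7, -0.4, 0.1], 'g': 0.1514, 'gf': np.float64(13.08), 'j6': np.float64(-1.674)}
{'t': 75.08, 'p': [447.4, -33.2, 104.0], 'f': [2.7, 3.7, -1.6], 'g': 0.1536, 'gf': np.float64(13.34), 'j6': np.float64(-0.526)}
{'t': 78.31, 'p': [520.4, 319.8, 259.4], 'f': [-0.4, -0.7, -0.6], 'g': 0.3509, 'gf': np.float64(0.0), 'j6': np.float64(0.148)}
```

View pics/k6.png

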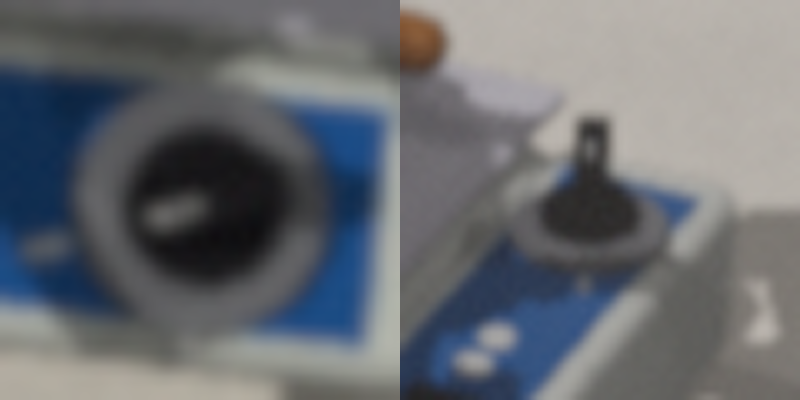

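The white line points at the run mark's direction. A numeric check of the angle before handing in:

Run:
```python
from h import *
acc=np.zeros((480,640))
for i in range(12): t=camera('top');acc+=cv2.cvtColor(t['color'],cv2.COLOR_RGB2GRAY)
acc/=12
def ang(x0,x1,y0,y1,z,thr):
    g=acc[y0:y1,x0:x1];w=np.clip(g-thr,0,None);yy,xx=np.nonzero(w)
    P=plane(t,np.c_[xx+x0,yy+y0],z)[:,:2];W=w[yy,xx];m=(P*W[:,None]).sum(0)/W.sum();d=P-m
    e,v=np.linalg.eigh((d*W[:,None]).T@d);u=v[:,1]
    if u[1]<0:u=-u
    return m,YAW+np.pi-np.arctan2(u[1],u[0]),np.sqrt(e/W.sum())
g=acc[249:262,345:364];print(g.astype(int))
for thr in(45,55,65): print('line',ang(349,357,252,259,129,thr))
```

```text
[[88 90 89 85 75 60 44 34 30 28 27 28 31 37 49 64 77 87 92]
 [89 90 87 77 60 42 30 25 24 23 23 23 23 25 31 41 54 67 79]
 [91 89 81 64 44 30 25 24 23 22 21 22 21 21 22 26 34 45 59]
 [92 87 75 53 33 24 22 22 21 22 20 21 22 21 22 22 26 32 45]
 [94 85 67 43 27 22 23 26 29 29 26 23 23 23 23 24 25 28 39]
 [96 83 60 36 28 32 40 47 57 56 43 30 25 25 24 24 24 26 36]
 [97 85 59 38 45 64 76 78 82 78 57 35 26 24 24 23 23 26 36]
 [98 86 61 44 61 86 98 91 81 70 49 30 24 21 20 19 20 27 42]
 [97 89 65 46 54 74 81 71 58 44 31 22 18 17 15 16 20 34 53]
 [94 91 74 49 38 44 45 38 31 23 18 16 15 14 14 17 25 44 67]
 [89 91 81 60 38 27 23 21 20 17 17 17 17 16 17 22 36 56 78]
 [79 86 85 74 54 35 25 22 21 21 20 21 21 21 23 32 51 72 88]
 [69 80 87 84 72 55 38 29 26 24 24 23 25 29 36 50 70 87 96]]
line (array([443.97608049, -22.2747157 ]), np.float64(1.178988395987084), array([1.77684373, 3.75922027]))
line (array([443.85441066, -22.09180508]), np.float64(1.1902166112860164), array([1.57573742, 3.32181042]))
line (array([443.79373054, -22.03786767]), np.float64(1.1303943758007404), array([1.3320595, 3.0238281]))
```

The measured angle is 1.13 to 1.19 rad, inside the 1.05–1.35 window and in line with the wrist's 1.2. Handing in.

```bash
python3 -c "
from cell import *
print(job_done())"
```

```text
the job is handed in; nothing more can be done
None
```

The job is handed in but no verdict came back: by my checks the knob went to off first, both finished tubes lie flat in the tray, both new tubes are snapped into clip pairs 0 and 2, and the knob stands at about 1.13–1.2 rad (run mark 1.2), all in about 80 s.

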